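# Sweep broken test pieces into the scrap bin

## Robot

A 6-joint arm with a two-finger parallel gripper is mounted at the origin on the work surface. World frame = base frame: x ahead of the robot, y to its left, z up, the work surface at z = 0. Lengths are in m, angles in rad, forces in N, time in s.
With the tool pointing down it reaches from about 0.3 to 0.775 m from the base axis. Payload 14.6 kg.
Tool frame: the origin (TCP) lies on the centre line of the jaws, within the pads' length; the fingertips stand ahead of it and the grasp point (between the pads) lies 6 mm ahead of it (env.tip_reach is the z of the fingertips in the tool frame, in m); z points along the fingers, y is the line along which they close (so a half turn about z gives the same grasp; the last joint's range is limited). The gripper opens to 85 mm and grips with 20 to 120 N. Pads are 22 mm wide; open, the fingers measure 114 mm over their backs; the gripper's body (76 mm by 85 mm) begins 54 mm behind the grasp point. The pads swing forward as they close: fully open they stand 13 mm farther back than shut.
Start: joints at [-1.256, 0.3, 1.521, -0, 1.321, -0.067], TCP at [0.205, -0.51, 0.256] pointing down, gripper open.
Joint ranges: [-3.03, 3.03], [-0.79, 2.21], [0.23, 2.52], [-1.04, 4.18], [0, 3.07], [-2.55, 2.55]. Speed limits (rad/s): [2.22, 2.22, 2.57, 3.14, 3.14, 3.14].

## Interface

Orientations are given as a rotation vector (axis times angle).
In Python, from workcell import env gives the robot as it stands.
- The arm moves only by the tool play_rows, never from a script. Its arguments are lists of equal length, an entry for each row: "travel": the shift along the tool's x, y, z each as a share of 0.025 m, from -1 to 1, a list of three; "angular": the turn, a rotation vector about the tool's x, y, z each as a share of 8 degrees, from -1 to 1, a list of three. In form: {"travel": [[x, y, z], ...], "angular": [[wx, wy, wz], ...]}. A call has 1 to 10 rows; each row shifts and turns the commanded pose from where the row before left it, along the tool's axes as they then stand; what a row does not reach is not made up. A row lasts 1/8 s, in which the tool goes at most 62.5 mm and 10.7 degrees, less where a joint would pass 70% of its speed; a pose out of reach is approached as far as the arm can. A call with a number of a shift or a turn outside -1 to 1 is refused whole. A call with a gripper value outside its range is refused whole. "hand" is the finger opening in mm, from 0 to 85.4, set as the call begins (left out, the last holds). The fingers move at their own pace and stop on an object; "squeeze" is the grip in N (left out, the last holds). Time passes only in rows, so rows that do not move let the fingers close. It gives the time, the measured TCP pose, the force, the opening and the grip force at its end, in the units of the state.
- env.state(): the state, without advancing time (a new reading comes with each control period).
- env.get_image(name): name is "scene" or "top" or "wrist"; returns a dict with "frame" (400x640x3 uint8, red, green, blue), "depth" (400x640 float32, m along the optical axis (not along the pixel's ray), 0 where there is no reading), "fx", "fy", "cx", "cy" (pixels), "k1" (the pictures are not rectified: a ray, as slopes to the right and down, at radius r is drawn at 1 + k1 r^2 times it, then the intrinsics apply), "T" (4x4, takes a point from camera to world coordinates). Camera axes: x right, y up, looking along -z (the intrinsics and any distortion apply to the point x, -y, -z); pixel columns grow to the right and rows downward; lengths in m; the calibration is good to about 2 mm. A picture is of the moment at which its call begins.
- env.job_done(): hands the job in; it is judged then, once.
The state is a dict: "clock": time; "joint_positions": joint angles; "joint_vel": joint speeds; "tau": joint torques, N m; "tool_pos": TCP position; "orientation": TCP orientation; "wrist_force": force on the tool from outside, world axes, zero at the start; "wrist_torque": the same for the moment, N m; "finger_gap": finger opening in m; "gripper_force": force on a finger pad.
Only numpy, scipy, OpenCV 4.12 (cv2) and the standard library are available. Lean on these libraries where they do the work, as an engineer would, in place of code of your own. Each camera call takes 0.05 s, during which the arm holds its last target. There are 200 camera calls.

## Task

Clear the trimming plate: first raise the stiff lid of the scrap bin to about 60 degrees and let go, so that it stays there as a backstop. Then pick up the hand sweeper and push all six broken test pieces along the plate into the bin with it, without touching the pieces with the gripper. Finally set the sweeper down upright on its mat again (do not drop it), with the lid still at about 60 degrees and the tray, bottle and weight left where they are.

Things in the scene. Friction and masses are not known exactly. Their poses are not given: they have to be found in the camera images.
- station: Fixed white trimming station: a steel plate joined to a blue scrap bin. Origin on the bench under the middle of the straight edge where they meet; x from plate to bin, z up. Plate: x -200 to 0 mm, top 70 mm above the bench, 190 mm wide between guide rails at y = +-95 mm (15 mm thick, tops 88 mm high). Its ends x = -200 (open) and x = 0 (drop into the bin) have no rail.
- bin_floor (a point): Centre of the bin's inner floor (station x = 70 mm, y = 0, 8 mm above the bench); axes as the station's. Bin inside: station x 0 to 140 mm, y +-95 mm; its walls are 60 mm high, the plate's end face 70 mm.
- lid (a joint): Angle (rad) of the bin's blue lid, a 138 x 216 x 6 mm plate on a stiff hinge that stays where left: 0 = shut, 1.05 = 60 degrees, stop at 1.75; starts nearly shut. The hinge runs along station y at station x = 142 mm, 64 mm above the bench, on the bin's far side from the plate; the lid's edge next to the plate rises. About 3 N at the handle moves it.
- lid_handle (a point): Centre of the lid's black handle, a round bar 32 mm long, 18 mm thick, parallel to the hinge; with the lid shut it is 112 mm from the hinge towards the plate and 32 mm above it (29 mm above the lid's top face), on a bracket 22 mm wide under its middle. Moves with the lid.
- mat: Fixed black rubber parking mat of the sweeper, 100 mm (its x) by 200 mm (its y), 4 mm thick, flat on the bench, on the left or the right of the station. Origin under its centre.
- sweeper: Hand sweeper, orange with a black foot, standing upright on its mat; 0.2 kg, 102 mm tall. Origin under the foot's centre, z up. Foot 32 mm (x) by 120 mm (y, sweeping width), 22 mm high; body 26 x 116 mm up to 60 mm; grip 22 mm (x) by 70 mm (y) from 60 to 102 mm, to be taken from above across its x. Front and back alike.
- piece0: Loose broken plastic test piece: red half of a broken specimen, a 20 x 24 mm block with a 14 mm wide stub, 15 mm high, 14 g. Origin at the centre of its underside; starts on the steel plate.
- piece1: Loose broken plastic test piece: green disc, 27 mm diameter, 15 mm high, 14 g. Origin at the centre of its underside; starts on the steel plate.
- piece2: Loose broken plastic test piece: blue bar, 30 x 18 mm, 15 mm high, 14 g. Origin at the centre of its underside; starts on the steel plate.
- piece3: Loose broken plastic test piece: yellow half of a broken specimen, a 20 x 24 mm block with a 14 mm wide stub, 15 mm high, 14 g. Origin at the centre of its underside; starts on the steel plate.
- piece4: Loose broken plastic test piece: black bar, 30 x 18 mm, 15 mm high, 14 g. Origin at the centre of its underside; starts on the steel plate.
- piece5: Loose broken plastic test piece: red disc, 27 mm diameter, 15 mm high, 14 g. Origin at the centre of its underside; starts on the steel plate.
- specimen_tray: Bystander: open white tray 100 x 160 x 30 mm with test bars, on the bench across the station from the mat. Origin under its centre.
- bottle: Bystander: amber bottle, 60 mm diameter, 130 mm tall, beside the station. Origin under its centre.
- weight: Bystander: brass weight, 56 mm diameter, 64 mm tall, beside the station. Origin under its centre.

How it is judged:
By the outcome, as a careful person would: the job done as asked, in the order asked, and still so for the second after the job is handed in, with the robot touching nothing.
It also fails if it takes over 67 s, if anything falls off the work surface, if the arm or the gripper's body presses on something with over 40 N, if the wrist force passes 120 N, or if a joint passes its speed limit or range.

## Working session

There is one attempt and no reset: what is moved stays moved. The work goes in short steps, Python scripts to look and compute and a tool call to move; the robot and the scene stay as the last step left them, time stands still between calls to the robot, and variables do not carry over. Pictures are saved under pics/ and viewed, at most 10 in all, crops included, and the job is handed in when it is done.

Besides the shell and the picture viewer there is one more tool, called after "Emit:" as name(argument=value, ...), one argument or row to a line, values as JSON. play_rows: Moves the arm, as the interface text tells. Shift numbers are shares of 0.025 m and turn numbers shares of 8 degrees, none past 1 either way. Its arguments: {"type":"object","properties":{"travel":{"type":"array","items":{"type":"array","items":{"type":"number","minimum":-1,"maximum":1}}},"angular":{"type":"array","items":{"type":"array","items":{"type":"number","minimum":-1,"maximum":1}}},"hand":{"type":"number"},"squeeze":{"type":"number"}},"required":["travel","angular"]}

```bash
ls; mkdir -p pics; cat > h.py <<'E'
import numpy as np,cv2
from workcell import env
from scipy.spatial.transform import Rotation as R
def cloud(im):
    d=im["depth"];h,w=d.shape
    u,v=np.meshgrid(np.arange(w),np.arange(h))
    return px(im,u,v,d)
def px(im,u,v,d):
    a=(np.asarray(u)-im["cx"])/im["fx"];b=(np.asarray(v)-im["cy"])/im["fy"]
    x,y=a,b
    for _ in range(8):
        s=1+im["k1"]*(x*x+y*y);x,y=a/s,b/s
    P=np.stack([x*d,-y*d,-np.asarray(d)*np.ones_like(x)],-1)
    return P@im["T"][:3,:3].T+im["T"][:3,3]
E
python3 - <<'E'
from h import *
for n in("top","scene"):
    im=env.get_image(n);np.savez(f"{n}0.npz",**im)
    cv2.imwrite(f"pics/{n}0.png",cv2.resize(im["frame"][:,:,::-1],(800,500)))
    print(n,im["T"].round(3).tolist(),im["fx"],im["k1"])
print(env.state(),env.tip_reach)
E
```

```text
pics
top [[-0.048, 0.975, -0.216, 0.285], [-0.999, -0.047, 0.006, 0.0], [-0.004, 0.216, 0.976, 1.297], [0.0, 0.0, 0.0, 1.0]] 504.0016878740083 -0.0048926843227323335
scene [[0.123, -0.806, 0.58, 1.224], [0.992, 0.109, -0.058, -0.09], [-0.016, 0.582, 0.813, 1.032], [0.0, 0.0, 0.0, 1.0]] 494.6853055779456 0.014155919519620981
{'clock': 0.1, 'joint_positions': array([-1.25558920e+00,  3.00391612e-01,  1.52152988e+00,  1.25306463e-05,
        1.32068896e+00, -6.66030797e-02]), 'joint_vel': array([ 9.14170750e-04, -3.89274562e-03, -7.33285185e-04, -4.08421778e-04,
        2.82257622e-04, -3.25000005e-05]), 'tau': array([ 5.87608902e-04, -5.44379997e+01, -3.62371588e+01, -8.00246380e-05,
        3.02445085e-03,  4.12961288e-05]), 'tool_pos': array([ 0.20487105, -0.51021933,  0.25578656]), 'orientation': array([-3.08352686e+00, -5.95913056e-01,  1.79238203e-04]), 'wrist_force': array([-0.25278483, -0.97955891,  0.40925001]), 'wrist_torque': array([-0.01650769, -0.00956402, -0.00727103]), 'gripper_force': 0.0, 'finger_gap': 0.08546201931022988} 0.025
```

View pics/top0.png

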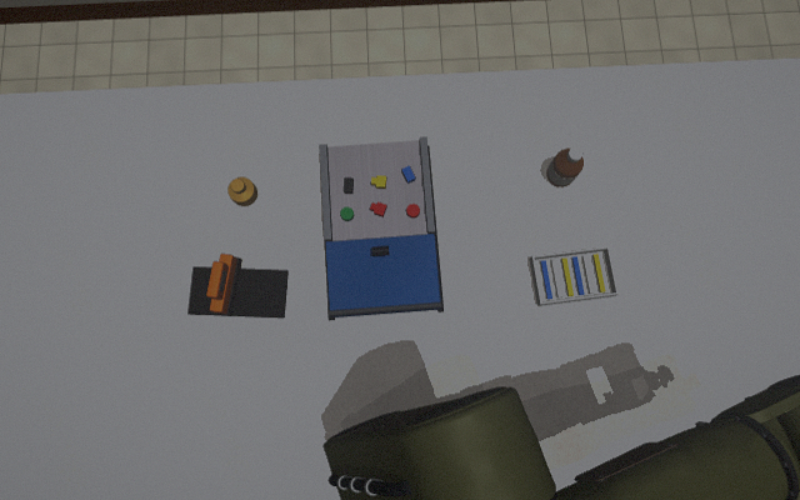

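View pics/scene0.png

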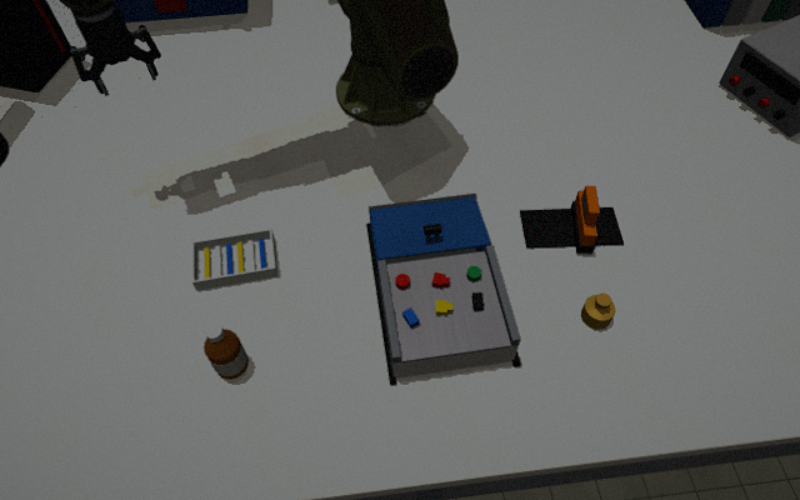

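```bash
python3 - <<'E'
from h import *
for n in("top","scene"):
    im=dict(np.load(f"{n}0.npz"));P=cloud(im);ok=im["depth"]>0
    x,y,z=P[...,0],P[...,1],P[...,2]
    hsv=cv2.cvtColor(im["frame"],cv2.COLOR_RGB2HSV);H,S,V=[hsv[...,i].astype(int) for i in range(3)]
    print(n)
    def rect(m,l):
        q=P[m&ok][:,:2]
        if len(q)<5: print(l,len(q));return
        r=cv2.minAreaRect((q*1000).astype(np.float32));print(l,len(q),np.round(r[0],1),np.round(r[1],1),round(r[2],1),"z",np.median(P[m&ok][:,2]).round(4))
    reg=(x>.35)&(x<.8)&(abs(y)<.2)
    bench=ok&(x>.35)&(x<.75)&(abs(y)<.5)&(abs(z)<.01);print("bench z",np.median(z[bench]))
    st=reg&(z>.05)
    m=reg&(z>.082)&(z<.095)&(S<90)&(x>.53);
    k,lab,stt,c=cv2.connectedComponentsWithStats(m.astype(np.uint8))
    for i in range(1,k):
        if stt[i,4]>60: rect(lab==i,"rail")
    rect(reg&(z>.066)&(z<.075)&(S<60)&(x>.53),"plate")
    blue=reg&(H>100)&(H<125)&(S>150)&(x<.56);rect(blue&(z>.05),"lid")
    q=P[blue&ok&(z>.05)];A=np.c_[q[:,:2],np.ones(len(q))];print("lidplane",np.linalg.lstsq(A,q[:,2],rcond=None)[0])
    rect((x>.35)&(x<.5)&(abs(y)<.15)&(z>.084),"handle")
    rect((x>.3)&(x<.6)&(y>.1)&(y<.4)&(z>.095),"grip")
    rect((x>.3)&(x<.6)&(y>.1)&(y<.4)&(z>.054)&(z<.066),"body")
    rect((x>.3)&(x<.6)&(y>.1)&(y<.45)&(z<.012)&(V<45),"mat")
    for nm,mm in dict(red=((H<8)|(H>172))&(S>150),green=(H>50)&(H<85)&(S>120),yellow=(H>22)&(H<35)&(S>130),blue=(H>100)&(H<125)&(S>150),black=(V<50)).items():
        m=(reg&mm&(x>.5)&(z>.078)&(z<.095)).astype(np.uint8)
        k,lab,stt,c=cv2.connectedComponentsWithStats(m)
        for i in range(1,k):
            if stt[i,4]>25: rect(lab==i,nm)
    rect((x>.3)&(x<.8)&(y<-.15)&(y>-.45)&(z>.1),"bottle");rect((x>.5)&(x<.8)&(y>.17)&(y<.35)&(z>.04),"weight");rect((x>.3)&(x<.55)&(y<-.2)&(y>-.45)&(z>.025)&(z<.04),"tray")
E
```

```text
top
bench z 0.0007406937269476277
rail 462 [669.8 -60.2] [200.3  15.2] 1.6 z 0.0878
rail 466 [664.1 144.5] [198.9  15.5] 1.9 z 0.0883
rail 82 [675.4  98.5] [18.2 29. ] 85.0 z 0.0854
plate 4708 [667.8  41.1] [201.3 214.9] 1.8 z 0.0705
lid 2600 [495.   36.7] [130.  215.3] 0.8 z 0.0772
lidplane [0.14709576 0.00378205 0.00475398]
handle 5 [493.9  49.2] [ 13.7 168.9] 2.0 z 0.0841
grip 294 [493.  356.7] [24.3 70.4] 79.9 z 0.1058
body 259 [482.7 245.7] [163.5 275.8] 7.6 z 0.0629
mat 2036 [475.8 279.8] [150.  325.8] 5.9 z 0.0048
red 80 [622.7  40.8] [28.3 21.5] 66.3 z 0.0853
red 80 [615.3 -30.1] [22.5 22.1] 86.5 z 0.0855
green 68 [614.8 102.3] [23.  21.4] 58.2 z 0.086
yellow 89 [678.8  37.3] [28.  22.1] 87.0 z 0.0853
blue 59 [691.5 -23.9] [26.8 14.6] 24.5 z 0.085
blue 831 [530.5  26.3] [ 61.2 189.5] 1.2 z 0.083
blue 45 [518.3 133.1] [32.5 16.3] 15.7 z 0.0824
black 68 [674.4  97.8] [15.8 27. ] 83.3 z 0.0847
bottle 180 [ 702.1 -350.9] [35.4 31.1] 82.1 z 0.1265
weight 351 [606.3 327.5] [ 41.8 212.8] 89.1 z 0.0638
tray 377 [ 479.5 -352. ] [101.  162.8] 4.7 z 0.0295
scene
bench z 0.00127507587559
[... 363 characters left out ...]
 1780 [486.8 270.6] [329.6 120.9] 83.7 z 0.0045
red 104 [620.2 -31.8] [22.9 27.8] 82.9 z 0.0853
red 120 [627.4  37.6] [29.6 27.2] 75.5 z 0.0852
green 101 [620.1  99.4] [23.5 25. ] 87.2 z 0.0856
yellow 131 [683.8  33.7] [26.6 26.6] 80.9 z 0.0853
blue 1609 [533.3  34.1] [ 69.2 213.3] 0.8 z 0.0842
blue 109 [697.2 -27.2] [30.1 16.9] 23.2 z 0.0856
black 54 [537.1  39.8] [32.  17.4] 85.2 z 0.0853
black 105 [565.6  33.5] [  8.1 206.7] 2.5 z 0.0854
black 96 [679.5 134.5] [178.1  11.1] 5.0 z 0.0837
black 105 [679.  95.] [17.  32.2] 85.7 z 0.0856
bottle 293 [ 708.2 -354.9] [33.3 35.4] 18.8 z 0.1246
weight 504 [610.7 339.6] [ 48.3 218.5] 77.0 z 0.0632
tray 520 [ 482.2 -355.5] [106.5 162.6] 4.6 z 0.0305
```

```bash
cat >> h.py <<'E'
def tool(psi,tilt=0):
    "tool down with tool x at yaw psi (deg); tilt about tool x (deg)"
    p=np.radians(psi);c,s=np.cos(p),np.sin(p)
    return R.from_matrix(np.array([[c,s,0],[s,-c,0],[0,0,-1.]]))*R.from_euler('x',tilt,degrees=True)
def plan(p1,R1,n=None,p0=None,R0=None):
    s=env.state()
    p0=np.array(s["tool_pos"] if p0 is None else p0);R0=R0 or R.from_rotvec(s["orientation"])
    p1=np.array(p1,float);rv=(R0.inv()*R1).as_rotvec()
    n=n or int(np.ceil(max(np.linalg.norm(p1-p0)/.0249,np.degrees(np.abs(rv).max())/7.9,1)))
    print("from",p0.round(4),"to",p1.round(4),"n",n);tr=[];an=[]
    for i in range(n):
        Ri=R0*R.from_rotvec(rv*i/n)
        tr.append((Ri.inv().apply(p1-p0)/n/.025).round(2).tolist());an.append((np.degrees(rv)/n/8).round(2).tolist())
    for k in range(0,n,10): print("T",tr[k:k+10],"\nA",an[k:k+10])
E
python3 - <<'E'
from h import *
for n in("top","scene"):
    im=dict(np.load(f"{n}0.npz"));P=cloud(im)
    x,y,z=P[...,0],P[...,1],P[...,2]
    for lo in(.098,.105,.112): 
        m=(im["depth"]>0)&(x>.48)&(x<.56)&(abs(y-.037)<.05)&(z>lo);q=P[m]
        if len(q):print(n,lo,len(q),q.min(0).round(4),q.max(0).round(4),q.mean(0).round(4))
plan([.531,.037,.20],tool(91.6))
E
```

```text
top 0.098 101 [0.5214 0.0233 0.1111] [0.5409 0.0544 0.1251] [0.5304 0.0383 0.1193]
top 0.105 101 [0.5214 0.0233 0.1111] [0.5409 0.0544 0.1251] [0.5304 0.0383 0.1193]
top 0.112 100 [0.5214 0.0233 0.1129] [0.5409 0.0544 0.1251] [0.5305 0.0382 0.1194]
scene 0.098 131 [0.5263 0.0192 0.0983] [0.5464 0.0518 0.125 ] [0.5382 0.0354 0.116 ]
scene 0.105 114 [0.5263 0.0192 0.1059] [0.5444 0.0518 0.125 ] [0.5378 0.0352 0.1182]
scene 0.112 104 [0.5263 0.0192 0.1121] [0.5444 0.0518 0.125 ] [0.5376 0.0358 0.1191]
from [ 0.2049 -0.5102  0.2558] to [0.531 0.037 0.2  ] n 26
T [[0.78, -0.59, 0.09], [0.81, -0.56, 0.09], [0.83, -0.52, 0.09], [0.85, -0.48, 0.09], [0.88, -0.44, 0.09], [0.9, -0.4, 0.09], [0.91, -0.35, 0.09], [0.93, -0.31, 0.09], [0.94, -0.27, 0.09], [0.95, -0.22, 0.09]] 
A [[-0.0, -0.0, -0.34], [-0.0, -0.0, -0.34], [-0.0, -0.0, -0.34], [-0.0, -0.0, -0.34], [-0.0, -0.0, -0.34], [-0.0, -0.0, -0.34], [-0.0, -0.0, -0.34], [-0.0, -0.0, -0.34], [-0.0, -0.0, -0.34], [-0.0, -0.0, -0.34]]
T [[0.96, -0.18, 0.09], [0.97, -0.13, 0.09], [0.98, -0.09, 0.09], [0.98, -0.04, 0.09], [0.98, 0.0, 0.09], [0.98, 0.05, 0.09], [0.98, 0.1, 0.09], [0.97, 0.14, 0.09], [0.96, 0.19, 0.09], [0.95, 0.23, 0.09]] 
A [[-0.0, -0.0, -0.34], [-0.0, -0.0, -0.34], [-0.0, -0.0, -0.34], [-0.0, -0.0, -0.34], [-0.0, -0.0, -0.34], [-0.0, -0.0, -0.34], [-0.0, -0.0, -0.34], [-0.0, -0.0, -0.34], [-0.0, -0.0, -0.34], [-0.0, -0.0, -0.34]]
T [[0.94, 0.28, 0.09], [0.93, 0.32, 0.09], [0.91, 0.36, 0.09], [0.89, 0.4, 0.09], [0.87, 0.45, 0.09], [0.85, 0.49, 0.09]] 
A [[-0.0, -0.0, -0.34], [-0.0, -0.0, -0.34], [-0.0, -0.0, -0.34], [-0.0, -0.0, -0.34], [-0.0, -0.0, -0.34], [-0.0, -0.0, -0.34]]
```

Emit:
play_rows(
  travel=[
    [0.78,-0.59,0.09],
    [0.81,-0.56,0.09],
    [0.83,-0.52,0.09],
    [0.85,-0.48,0.09],
    [0.88,-0.44,0.09],
    [0.9,-0.4,0.09],
    [0.91,-0.35,0.09],
    [0.93,-0.31,0.09],
    [0.94,-0.27,0.09],
    [0.95,-0.22,0.09],
  ],
  angular=[
    [0,0,-0.34],
    [0,0,-0.34],
    [0,0,-0.34],
    [0,0,-0.34],
    [0,0,-0.34],
    [0,0,-0.34],
    [0,0,-0.34],
    [0,0,-0.34],
    [0,0,-0.34],
    [0,0,-0.34],
  ],
  hand=60,
  squeeze=40,
)

```text
clock: 1.35
tool_pos: [0.33, -0.2989, 0.2335]
orientation: [-2.857, -1.307, 0.0]
wrist_force: [0.7, -0.9, -0.1]
finger_gap: 0.0599
gripper_force: 0.0
```

Emit:
play_rows(
  travel=[
    [0.96,-0.18,0.09],
    [0.97,-0.13,0.09],
    [0.98,-0.09,0.09],
    [0.98,-0.04,0.09],
    [0.98,0,0.09],
    [0.98,0.05,0.09],
    [0.98,0.1,0.09],
    [0.97,0.14,0.09],
    [0.96,0.19,0.09],
    [0.95,0.23,0.09],
  ],
  angular=[
    [0,0,-0.34],
    [0,0,-0.34],
    [0,0,-0.34],
    [0,0,-0.34],
    [0,0,-0.34],
    [0,0,-0.34],
    [0,0,-0.34],
    [0,0,-0.34],
    [0,0,-0.34],
    [0,0,-0.34],
  ],
)

```text
clock: 2.6
tool_pos: [0.4536, -0.0873, 0.211]
orientation: [-2.469, -1.942, 0.0]
wrist_force: [-0.9, 0.3, 0.2]
finger_gap: 0.06
gripper_force: 0.0
```

Emit:
play_rows(
  travel=[
    [0.94,0.28,0.09],
    [0.93,0.32,0.09],
    [0.91,0.36,0.09],
    [0.89,0.4,0.09],
    [0.87,0.45,0.09],
    [0.85,0.49,0.09],
    [0,0,0],
  ],
  angular=[
    [0,0,-0.34],
    [0,0,-0.34],
    [0,0,-0.34],
    [0,0,-0.34],
    [0,0,-0.34],
    [0,0,-0.34],
    [0,0,0],
  ],
)

```text
clock: 3.48
tool_pos: [0.527, 0.0401, 0.1972]
orientation: [-2.168, -2.273, 0.001]
wrist_force: [0.0, -0.2, 0.2]
finger_gap: 0.06
gripper_force: 0.0
```

```bash
python3 - <<'E'
from h import *
im=env.get_image("wrist");cv2.imwrite("pics/w1.png",im["frame"][:,:,::-1])
s=env.state();print(s["clock"],s["joint_positions"].round(3),s["tool_pos"],s["finger_gap"])
P=cloud(im);x,y,z=P[...,0],P[...,1],P[...,2]
m=(im["depth"]>0)&(x>.48)&(x<.57)&(abs(y-.037)<.03)&(z>.098)&(z<.13);q=P[m]
if len(q):print(len(q),q.min(0).round(4),q.max(0).round(4))
plan([.532,.037,.128],tool(91.6))
E
```

```text
3.525 [ 0.005  0.309  1.653 -0.     1.181 -0.04 ] [0.52667644 0.039423   0.19732119] 0.060062236927977825
1031 [0.5222 0.0219 0.1025] [0.5409 0.055  0.1216]
from [0.5267 0.0394 0.1973] to [0.532 0.037 0.128] n 3
T [[-0.04, 0.07, 0.92], [-0.04, 0.07, 0.92], [-0.03, 0.07, 0.92]] 
A [[-0.0, 0.0, 0.04], [-0.0, 0.0, 0.04], [-0.0, 0.0, 0.04]]
```

View pics/w1.png

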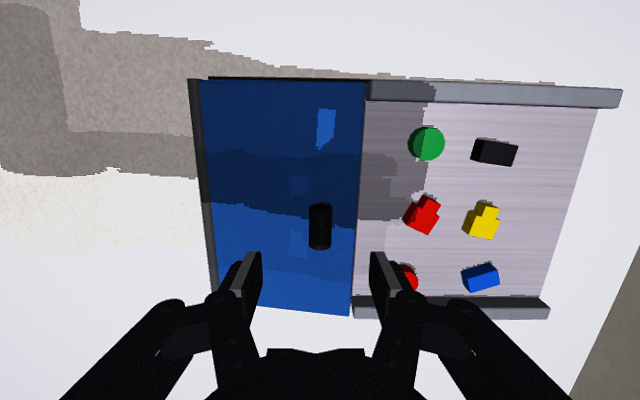

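Emit:
play_rows(
  travel=[
    [-0.04,0.07,0.98],
    [-0.04,0.07,0.98],
    [0.02,0.06,0.97],
    [0,0,0],
  ],
  angular=[
    [0,0,0.04],
    [0,0,0.04],
    [0,0,0.03],
    [0,0,0],
  ],
)

```text
clock: 4.03
tool_pos: [0.531, 0.0372, 0.1233]
orientation: [-2.188, -2.251, 0.004]
wrist_force: [0.1, 1.2, 0.5]
finger_gap: 0.0603
gripper_force: 0.0
```

Emit:
play_rows(
  travel=[
    [0,0,0],
    [0,0,0],
    [0,0,0],
    [0,0,0],
    [0,0,0],
  ],
  angular=[
    [0,0,0],
    [0,0,0],
    [0,0,0],
    [0,0,0],
    [0,0,0],
  ],
  hand=0,
)

```text
clock: 4.65
tool_pos: [0.5315, 0.0377, 0.1245]
orientation: [-2.187, -2.254, 0.002]
wrist_force: [-4.7, -2.4, -2.3]
finger_gap: 0.0162
gripper_force: 40.3
```

```bash
python3 - <<'E'
from h import *
e=np.array([.9996,.0283,0]);Z=np.array([0,0,1.])
def pose(th,k=.65):
    a=np.radians(th);d=.112*np.cos(a)-.032*np.sin(a);h=.112*np.sin(a)+.032*np.cos(a)
    Rt=tool(91.6,-(th-8.7)*k)
    return d*e+h*Z-.012*Rt.apply([0,0,1]),Rt
ths=np.linspace(8.7,61,15)
for a,b in zip(ths[:-1],ths[1:]):
    p,Ra=pose(a);q,Rb=pose(b)
    print((Ra.inv().apply(q-p)/.025).round(2).tolist(),round(-(b-a)*.65/8,3))
print(pose(61)[0]-pose(8.7)[0]+env.state()["tool_pos"])
E
```

```text
[-0.0, -0.16, -0.27] -0.304
[-0.0, -0.16, -0.27] -0.304
[-0.0, -0.17, -0.26] -0.304
[-0.0, -0.17, -0.26] -0.304
[-0.0, -0.18, -0.26] -0.304
[-0.0, -0.19, -0.25] -0.304
[-0.0, -0.19, -0.25] -0.304
[-0.0, -0.2, -0.25] -0.304
[-0.0, -0.2, -0.24] -0.304
[-0.0, -0.21, -0.24] -0.304
[-0.0, -0.21, -0.23] -0.304
[-0.0, -0.22, -0.23] -0.304
[-0.0, -0.22, -0.22] -0.304
[-0.0, -0.23, -0.22] -0.304
[0.44523187 0.03527595 0.18735088]
```

Emit:
play_rows(
  travel=[
    [0,-0.16,-0.27],
    [0,-0.16,-0.27],
    [0,-0.17,-0.26],
    [0,-0.17,-0.26],
    [0,-0.18,-0.26],
  ],
  angular=[
    [-0.3,0,0],
    [-0.3,0,0],
    [-0.31,0,0],
    [-0.3,0,0],
    [-0.31,0,0],
  ],
)

```text
clock: 5.28
tool_pos: [0.5085, 0.0371, 0.1559]
orientation: [2.078, 2.141, 0.231]
wrist_force: [3.7, -0.9, -7.2]
finger_gap: 0.0165
gripper_force: 39.2
```

Emit:
play_rows(
  travel=[
    [0,-0.19,-0.25],
    [0,-0.19,-0.25],
    [0,-0.2,-0.25],
    [0,-0.2,-0.24],
    [0,-0.21,-0.24],
  ],
  angular=[
    [-0.3,0,0],
    [-0.31,0,0],
    [-0.3,0,0],
    [-0.31,0,0],
    [-0.3,0,0],
  ],
)

```text
clock: 5.9
tool_pos: [0.4767, 0.0361, 0.179]
orientation: [1.956, 2.015, 0.44]
wrist_force: [8.0, 0.4, -4.7]
finger_gap: 0.0165
gripper_force: 44.1
```

Emit:
play_rows(
  travel=[
    [0,-0.21,-0.23],
    [0,-0.22,-0.23],
    [0,-0.22,-0.22],
    [0,-0.23,-0.22],
    [0,0,0],
  ],
  angular=[
    [-0.3,0,0],
    [-0.31,0,0],
    [-0.3,0,0],
    [-0.3,0,0],
    [0,0,0],
  ],
)

```text
clock: 6.52
tool_pos: [0.4473, 0.0353, 0.1897]
orientation: [1.853, 1.909, 0.592]
wrist_force: [4.8, 1.4, 4.0]
finger_gap: 0.0161
gripper_force: 51.5
```

```bash
cat >> h.py <<'E'
def lid(nm="scene"):
    im=env.get_image(nm);P=cloud(im)
    hsv=cv2.cvtColor(im["frame"],cv2.COLOR_RGB2HSV);H,S=[hsv[...,i].astype(int) for i in (0,1)]
    m=(im["depth"]>0)&(H>100)&(H<128)&(S>130)&(P[...,0]<.53)&(P[...,0]>.40)&(abs(P[...,1]-.035)<.1)&(P[...,2]>.085)
    q=P[m];c=q.mean(0);n=np.linalg.svd(q-c,full_matrices=False)[2][2]
    print(nm,len(q),"lid deg",np.degrees(np.arccos(abs(n[2]))).round(1),"max z",q[:,2].max().round(3));return im
E
python3 - <<'E'
from h import *
s=env.state();print(s["joint_positions"].round(3))
im=lid();cv2.imwrite("pics/s2.png",cv2.resize(im["frame"][120:320,250:570,::-1],(800,500)))
lid("top")
E
```

```text
[-0.015 -0.081  2.214  0.064  0.409 -0.096]
scene 731 lid deg 83.0 max z 0.33
top 1057 lid deg 58.3 max z 0.246
```

View pics/s2.png

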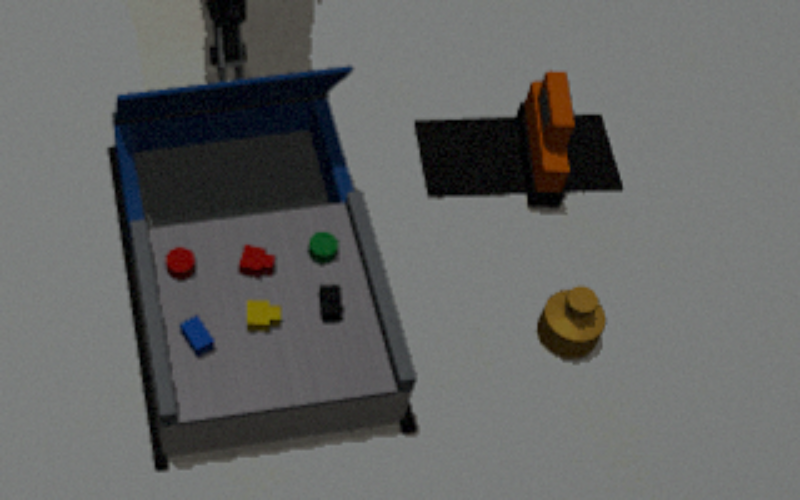

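Emit:
play_rows(
  travel=[
    [0,0,0],
    [0,0,0],
    [0,0,-0.2],
    [0,0,-0.6],
    [0,0,-0.8],
    [0,0,-0.8],
  ],
  angular=[
    [0,0,0],
    [0,0,0],
    [0,0,0],
    [0,0,0],
    [0,0,0],
    [0,0,0],
  ],
  hand=32,
)

```text
clock: 7.38
tool_pos: [0.4117, 0.0343, 0.2374]
orientation: [1.858, 1.915, 0.585]
wrist_force: [-0.1, 0.5, -0.6]
finger_gap: 0.032
gripper_force: 0.0
```

```bash
cat >> h.py <<'E'
def lid2(nm="top"):
    im=env.get_image(nm);P=cloud(im)
    hsv=cv2.cvtColor(im["frame"],cv2.COLOR_RGB2HSV);H,S=[hsv[...,i].astype(int) for i in (0,1)]
    for s in(-1,1):
        m=(im["depth"]>0)&(H>100)&(H<128)&(S>130)&(P[...,0]<.55)&(P[...,0]>.42)&((P[...,1]-.036)*s>.03)&((P[...,1]-.036)*s<.1)&(P[...,2]>.075)&(P[...,2]<.21)
        q=P[m]
        if len(q)<30: print(nm,s,len(q));continue
        k=np.polyfit(q[:,2],q[:,0],1);r=q[:,0]-np.polyval(k,q[:,2]);g=abs(r)<.006;k=np.polyfit(q[g,2],q[g,0],1)
        print(nm,s,g.sum(),"lid deg",np.degrees(np.arctan2(1,k[0])).round(1),"max z",q[g,2].max().round(3),"x at .064",np.polyval(k,.064).round(3))
    return im
E
python3 - <<'E'
from h import *
lid2("top");lid2("scene");s=env.state();print(s["tool_pos"],s["wrist_force"],s["joint_positions"].round(2))
E
```

```text
top -1 404 lid deg 57.9 max z 0.187 x at .064 0.423
top 1 408 lid deg 57.9 max z 0.188 x at .064 0.419
scene -1 242 lid deg 59.3 max z 0.188 x at .064 0.433
scene 1 231 lid deg 59.4 max z 0.188 x at .064 0.43
[0.41223402 0.03428074 0.23853424] [0.96496223 0.22778446 0.54133648] [-0.02 -0.26  2.23  0.05  0.58 -0.09]
```

```bash
python3 - <<'E'
from h import *
plan([.495,.355,.24],tool(169.7))
E
```

```text
from [0.4122 0.0343 0.2385] to [0.495 0.355 0.24 ] n 14
T [[0.91, 0.22, 0.14], [0.88, 0.31, 0.16], [0.84, 0.4, 0.17], [0.79, 0.48, 0.18], [0.74, 0.56, 0.18], [0.68, 0.63, 0.18], [0.61, 0.7, 0.18], [0.54, 0.76, 0.17], [0.46, 0.81, 0.16], [0.38, 0.86, 0.14]] 
A [[0.26, 0.21, -0.67], [0.26, 0.21, -0.67], [0.26, 0.21, -0.67], [0.26, 0.21, -0.67], [0.26, 0.21, -0.67], [0.26, 0.21, -0.67], [0.26, 0.21, -0.67], [0.26, 0.21, -0.67], [0.26, 0.21, -0.67], [0.26, 0.21, -0.67]]
T [[0.29, 0.89, 0.12], [0.2, 0.92, 0.09], [0.11, 0.94, 0.06], [0.02, 0.95, 0.03]] 
A [[0.26, 0.21, -0.67], [0.26, 0.21, -0.67], [0.26, 0.21, -0.67], [0.26, 0.21, -0.67]]
```

Emit:
play_rows(
  travel=[
    [0.91,0.22,0.14],
    [0.88,0.31,0.16],
    [0.84,0.4,0.17],
    [0.79,0.48,0.18],
    [0.74,0.56,0.18],
    [0.68,0.63,0.18],
    [0.61,0.7,0.18],
    [0.54,0.76,0.17],
    [0.46,0.81,0.16],
    [0.38,0.86,0.14],
  ],
  angular=[
    [0.26,0.21,-0.67],
    [0.26,0.21,-0.67],
    [0.26,0.21,-0.67],
    [0.26,0.21,-0.67],
    [0.26,0.21,-0.67],
    [0.26,0.21,-0.67],
    [0.26,0.21,-0.67],
    [0.26,0.21,-0.67],
    [0.26,0.21,-0.67],
    [0.26,0.21,-0.67],
  ],
  hand=70,
)

```text
clock: 8.72
tool_pos: [0.4718, 0.2641, 0.2371]
orientation: [0.834, 2.902, 0.195]
wrist_force: [0.3, 0.2, 1.1]
finger_gap: 0.07
gripper_force: 0.0
```

Emit:
play_rows(
  travel=[
    [0.29,0.89,0.12],
    [0.2,0.92,0.09],
    [0.11,0.94,0.06],
    [0.02,0.95,0.03],
    [0,0,0],
  ],
  angular=[
    [0.26,0.21,-0.67],
    [0.26,0.21,-0.67],
    [0.26,0.21,-0.67],
    [0.26,0.21,-0.67],
    [0,0,0],
  ],
)

```text
clock: 9.35
tool_pos: [0.4958, 0.356, 0.2365]
orientation: [-0.288, -3.114, 0.002]
wrist_force: [0.0, -1.1, 0.3]
finger_gap: 0.0697
gripper_force: 0.0
```

```bash
python3 - <<'E'
from h import *
for n in("wrist","scene","top"):
    im=env.get_image(n);P=cloud(im);x,y,z=P[...,0],P[...,1],P[...,2]
    m=(im["depth"]>0)&(x>.42)&(x<.57)&(y>.3)&(y<.41)
    hsv=cv2.cvtColor(im["frame"],cv2.COLOR_RGB2HSV);m&=(hsv[...,0]<20)&(hsv[...,1]>120)
    for lo,hi in((.099,.112),(.055,.07)):
        q=P[m&(z>lo)&(z<hi)]
        if len(q)>5:
            r=cv2.minAreaRect((q[:,:2]*1000).astype(np.float32));print(n,lo,len(q),np.round(r[0],1),np.round(r[1],1),r[2],np.median(q[:,2]))
plan([.495,.355,.094],tool(169.7))
E
```

```text
wrist 0.099 1633 [492.2 357.3] [21.4 69.2] 80.06027221679688 0.10485196364290972
wrist 0.055 742 [492.8 357.7] [ 25.4 114.3] 80.12865447998047 0.06297555802451743
scene 0.099 213 [497.9 352.9] [21.  71.5] 80.21111297607422 0.10574824375463276
scene 0.055 206 [497.2 353.4] [ 26.1 116.4] 79.82252502441406 0.06327948229255259
top 0.099 23 [491.7 349. ] [ 4.5 20.1] 83.4718017578125 0.10634721012552273
top 0.055 103 [510.5 342.8] [79.6 20.6] 5.125444412231445 0.06402424889597014
from [0.4955 0.3544 0.2377] to [0.495 0.355 0.094] n 6
T [[-0.01, 0.01, 0.96], [-0.01, 0.0, 0.96], [-0.0, 0.0, 0.96], [-0.0, 0.0, 0.96], [0.0, 0.0, 0.96], [0.0, 0.0, 0.96]] 
A [[-0.0, -0.02, -0.01], [-0.0, -0.02, -0.01], [-0.0, -0.02, -0.01], [-0.0, -0.02, -0.01], [-0.0, -0.02, -0.01], [-0.0, -0.02, -0.01]]
```

Emit:
play_rows(
  travel=[
    [0.04,0.03,0.96],
    [0.03,0.02,0.96],
    [0,0,0.96],
    [0,0,0.96],
    [0,0,0.96],
    [0,0,0.94],
    [0,0,0],
  ],
  angular=[
    [0,-0.02,-0.02],
    [0,-0.02,-0.02],
    [0,-0.02,-0.01],
    [0,-0.02,-0.01],
    [0,-0.02,-0.01],
    [0,-0.02,-0.01],
    [0,0,0],
  ],
)

```text
clock: 10.38
tool_pos: [0.4927, 0.3553, 0.0938]
orientation: [0.277, 3.127, -0.005]
wrist_force: [-1.0, 0.8, 0.3]
finger_gap: 0.0701
gripper_force: 0.0
```

Emit:
play_rows(
  travel=[
    [0,0,0],
    [0,0,0],
    [0,0,0],
    [0,0,0],
    [0,0,0],
    [0,0,0],
  ],
  angular=[
    [0,0,0],
    [0,0,0],
    [0,0,0],
    [0,0,0],
    [0,0,0],
    [0,0,0],
  ],
  hand=0,
  squeeze=70,
)

```text
clock: 11.12
tool_pos: [0.4937, 0.3565, 0.096]
orientation: [0.275, 3.124, -0.001]
wrist_force: [-0.9, -1.7, 6.7]
finger_gap: 0.0211
gripper_force: 69.3
```

```bash
python3 - <<'E'
from h import *
s=env.state();print(s)
E
```

```text
{'clock': 11.125, 'joint_positions': array([ 0.56664851,  0.59588859,  1.49115316, -0.00469015,  1.05067387,
       -0.82648876]), 'joint_vel': array([-2.80808014e-03, -2.39451379e-03,  9.93710098e-05, -6.70297466e-04,
       -1.76304800e-03, -1.63847530e-03]), 'tau': array([ 7.42149130e-01, -6.23242450e+01, -2.99670106e+01,  2.75421627e-01,
       -4.09722850e-01, -6.17759491e-03]), 'tool_pos': array([0.49374255, 0.35646364, 0.09602858]), 'orientation': array([ 2.74577911e-01,  3.12399174e+00, -1.35921441e-03]), 'wrist_force': array([-0.87714537, -1.71303755,  6.68770917]), 'wrist_torque': array([-0.31492471,  0.03339179, -0.03746825]), 'gripper_force': 69.25332069396973, 'finger_gap': 0.021119131090249082}
```

```bash
python3 - <<'E'
from h import *
s=env.state();p=s["tool_pos"];a=p+[0,0,.15];b=[.738,.0725,.246]
R0=R.from_rotvec(s["orientation"]);plan(a,R0)
plan(b,tool(91.6),p0=a,R0=R0)
E
```

```text
from [0.4937 0.3565 0.096 ] to [0.4937 0.3565 0.246 ] n 7
T [[-0.0, -0.0, -0.86], [-0.0, -0.0, -0.86], [-0.0, -0.0, -0.86], [-0.0, -0.0, -0.86], [-0.0, -0.0, -0.86], [-0.0, -0.0, -0.86], [-0.0, -0.0, -0.86]] 
A [[0.0, 0.0, 0.0], [0.0, 0.0, 0.0], [0.0, 0.0, 0.0], [0.0, 0.0, 0.0], [0.0, 0.0, 0.0], [0.0, 0.0, 0.0], [0.0, 0.0, 0.0]]
from [0.4937 0.3565 0.246 ] to [0.738  0.0725 0.246 ] n 16
T [[-0.73, -0.59, 0.0], [-0.77, -0.53, 0.0], [-0.82, -0.46, 0.0], [-0.85, -0.39, 0.0], [-0.88, -0.32, 0.0], [-0.91, -0.24, 0.0], [-0.92, -0.16, 0.0], [-0.93, -0.08, 0.0], [-0.94, -0.0, 0.0], [-0.93, 0.08, 0.0]] 
A [[0.0, 0.0, 0.61], [0.0, 0.0, 0.61], [0.0, 0.0, 0.61], [0.0, 0.0, 0.61], [0.0, 0.0, 0.61], [0.0, 0.0, 0.61], [0.0, 0.0, 0.61], [0.0, 0.0, 0.61], [0.0, 0.0, 0.61], [0.0, 0.0, 0.61]]
T [[-0.92, 0.16, 0.0], [-0.91, 0.24, 0.0], [-0.88, 0.31, 0.0], [-0.85, 0.39, 0.0], [-0.82, 0.46, 0.0], [-0.77, 0.53, 0.0]] 
A [[0.0, 0.0, 0.61], [0.0, 0.0, 0.61], [0.0, 0.0, 0.61], [0.0, 0.0, 0.61], [0.0, 0.0, 0.61], [0.0, 0.0, 0.61]]
```

Emit:
play_rows(
  travel=[
    [0,0,-0.4],
    [0,0,-0.8],
    [0,0,-0.96],
    [0,0,-0.96],
    [0,0,-0.96],
    [0,0,-0.96],
    [0,0,-0.96],
  ],
  angular=[
    [0,0,0],
    [0,0,0],
    [0,0,0],
    [0,0,0],
    [0,0,0],
    [0,0,0],
    [0,0,0],
  ],
)

```text
clock: 12.0
tool_pos: [0.4926, 0.3566, 0.2473]
orientation: [0.274, 3.124, -0.001]
wrist_force: [-0.8, 0.1, -2.2]
finger_gap: 0.0209
gripper_force: 68.5
```

Emit:
play_rows(
  travel=[
    [-0.73,-0.59,0],
    [-0.77,-0.53,0],
    [-0.82,-0.46,0],
    [-0.85,-0.39,0],
    [-0.88,-0.32,0],
    [-0.91,-0.24,0],
    [-0.92,-0.16,0],
    [-0.93,-0.08,0],
    [-0.94,0,0],
    [-0.93,0.08,0],
  ],
  angular=[
    [0,0,0.61],
    [0,0,0.61],
    [0,0,0.61],
    [0,0,0.61],
    [0,0,0.61],
    [0,0,0.61],
    [0,0,0.61],
    [0,0,0.61],
    [0,0,0.61],
    [0,0,0.61],
  ],
)

```text
clock: 13.25
tool_pos: [0.6461, 0.1788, 0.2474]
orientation: [1.544, 2.73, 0.001]
wrist_force: [0.2, -1.4, -1.5]
finger_gap: 0.0214
gripper_force: 68.5
```

Emit:
play_rows(
  travel=[
    [-0.92,0.16,0],
    [-0.91,0.24,0],
    [-0.88,0.31,0],
    [-0.85,0.39,0],
    [-0.82,0.46,0],
    [-0.77,0.53,0],
    [0,0,0],
  ],
  angular=[
    [0,0,0.61],
    [0,0,0.61],
    [0,0,0.61],
    [0,0,0.61],
    [0,0,0.61],
    [0,0,0.61],
    [0,0,0],
  ],
)

```text
clock: 14.12
tool_pos: [0.7383, 0.0722, 0.2472]
orientation: [2.184, 2.252, 0.002]
wrist_force: [-0.3, 0.5, -1.8]
finger_gap: 0.0211
gripper_force: 68.9
```

```bash
python3 - <<'E'
from h import *
im=env.get_image("scene");cv2.imwrite("pics/s3.png",cv2.resize(im["frame"][100:350,200:600,::-1],(800,500)))
P=cloud(im);x,y,z=P[...,0],P[...,1],P[...,2]
hsv=cv2.cvtColor(im["frame"],cv2.COLOR_RGB2HSV);m=(im["depth"]>0)&(hsv[...,0]<20)&(hsv[...,1]>120)&(z>.13)&(z<.27)
q=P[m&(x>.68)&(x<.78)&(abs(y-.07)<.1)];print(len(q),np.percentile(q,[1,99],axis=0).round(4))
plan([.738,.0725,.1645],tool(91.6))
E
```

```text
1164 [[0.73   0.0145 0.1671]
 [0.7579 0.1276 0.2596]]
from [0.7379 0.0732 0.2472] to [0.738  0.0725 0.1645] n 4
T [[-0.01, -0.0, 0.83], [-0.01, -0.0, 0.83], [-0.01, -0.0, 0.83], [-0.01, 0.0, 0.83]] 
A [[0.01, 0.0, 0.01], [0.01, 0.0, 0.01], [0.01, 0.0, 0.01], [0.01, 0.0, 0.01]]
```

View pics/s3.png

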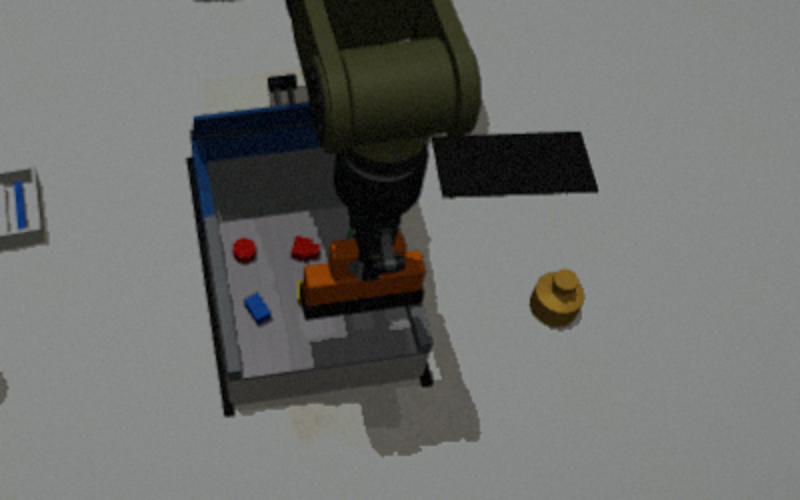

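Emit:
play_rows(
  travel=[
    [0,0,0.83],
    [0,0,0.83],
    [0,0,0.83],
    [0,0,0.83],
    [0,0,0],
  ],
  angular=[
    [0.01,0,0.01],
    [0.01,0,0.01],
    [0.01,0,0.01],
    [0,0,0.01],
    [0,0,0],
  ],
)

```text
clock: 14.8
tool_pos: [0.7379, 0.0734, 0.1623]
orientation: [2.19, 2.251, -0.003]
wrist_force: [0.6, 0.7, -2.1]
finger_gap: 0.0212
gripper_force: 71.3
```

```bash
python3 - <<'E'
from h import *
print(env.state()["wrist_force"])
plan([.738-.184,.0725-.0052,.164],tool(91.6))
E
```

```text
[ 0.63539508  0.66384533 -2.13942839]
from [0.7379 0.0734 0.1623] to [0.554  0.0673 0.164 ] n 8
T [[-0.01, -0.92, -0.01], [-0.01, -0.92, -0.01], [-0.01, -0.92, -0.01], [-0.01, -0.92, -0.01], [-0.01, -0.92, -0.01], [-0.0, -0.92, -0.01], [-0.0, -0.92, -0.01], [-0.0, -0.92, -0.01]] 
A [[-0.0, 0.0, -0.0], [-0.0, 0.0, -0.0], [-0.0, 0.0, -0.0], [-0.0, 0.0, -0.0], [-0.0, 0.0, -0.0], [-0.0, 0.0, -0.0], [-0.0, 0.0, -0.0], [-0.0, 0.0, -0.0]]
```

Emit:
play_rows(
  travel=[
    [0,-0.3,0],
    [0,-0.5,0],
    [0,-0.55,0],
    [0,-0.55,0],
    [0,-0.55,0],
    [0,-0.55,0],
    [0,-0.55,0],
    [0,-0.55,0],
    [0,-0.55,0],
    [0,-0.55,0],
  ],
  angular=[
    [0,0,0],
    [0,0,0],
    [0,0,0],
    [0,0,0],
    [0,0,0],
    [0,0,0],
    [0,0,0],
    [0,0,0],
    [0,0,0],
    [0,0,0],
  ],
)

```text
clock: 16.05
tool_pos: [0.6073, 0.0697, 0.1637]
orientation: [2.19, 2.25, -0.002]
wrist_force: [0.9, -0.0, -2.0]
finger_gap: 0.0214
gripper_force: 71.4
```

Emit:
play_rows(
  travel=[
    [0,-0.55,0],
    [0,-0.55,0],
    [0,-0.55,0],
    [0,-0.55,0],
    [0,0,0],
  ],
  angular=[
    [0,0,0],
    [0,0,0],
    [0,0,0],
    [0,0,0],
    [0,0,0],
  ],
)

```text
clock: 16.68
tool_pos: [0.5525, 0.0683, 0.1639]
orientation: [2.19, 2.25, -0.002]
wrist_force: [0.3, -0.5, -1.0]
finger_gap: 0.0211
gripper_force: 71.6
```

```bash
python3 - <<'E'
from h import *
s=env.state();p=s["tool_pos"];print(p)
a=[.557,.067,.245];b=[.740,.0125,.245];T=tool(91.6)
plan(a,T);plan(b,T,p0=a,R0=T)
im=env.get_image("scene");cv2.imwrite("pics/s4.png",cv2.resize(im["frame"][100:350,200:600,::-1],(800,500)))
E
```

```text
[0.55252673 0.06827305 0.1638916 ]
from [0.5525 0.0683 0.1639] to [0.557 0.067 0.245] n 4
T [[-0.02, 0.04, -0.81], [-0.02, 0.04, -0.81], [-0.01, 0.04, -0.81], [-0.01, 0.04, -0.81]] 
A [[0.0, 0.0, -0.0], [0.0, 0.0, -0.0], [0.0, 0.0, -0.0], [0.0, 0.0, -0.0]]
from [0.557 0.067 0.245] to [0.74   0.0125 0.245 ] n 8
T [[-0.3, 0.91, 0.0], [-0.3, 0.91, 0.0], [-0.3, 0.91, 0.0], [-0.3, 0.91, 0.0], [-0.3, 0.91, 0.0], [-0.3, 0.91, 0.0], [-0.3, 0.91, 0.0], [-0.3, 0.91, 0.0]] 
A [[0.0, 0.0, 0.0], [0.0, 0.0, 0.0], [0.0, 0.0, 0.0], [0.0, 0.0, 0.0], [0.0, 0.0, 0.0], [0.0, 0.0, 0.0], [0.0, 0.0, 0.0], [0.0, 0.0, 0.0]]
```

View pics/s4.png

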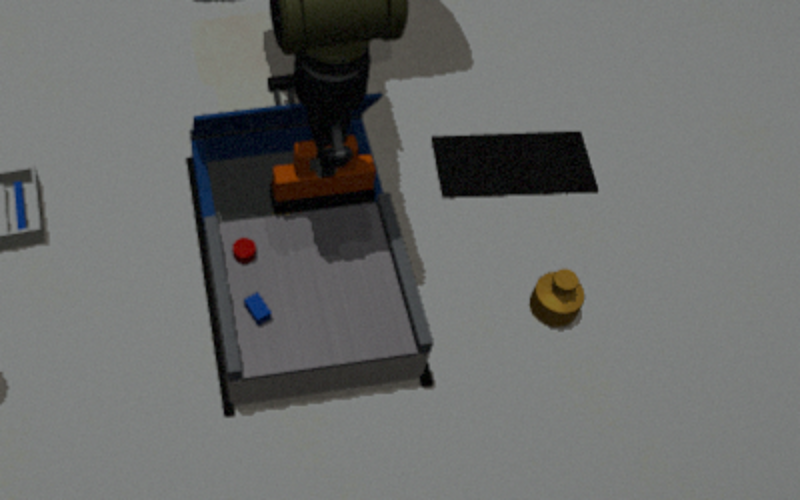

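Emit:
play_rows(
  travel=[
    [0,0.05,-0.8],
    [0,0.05,-0.8],
    [0,0.05,-0.8],
    [0,0.05,-0.8],
    [-0.3,0.9,0],
    [-0.3,0.9,0],
    [-0.3,0.9,0],
    [-0.3,0.9,0],
  ],
  angular=[
    [0,0,0],
    [0,0,0],
    [0,0,0],
    [0,0,0],
    [0,0,0],
    [0,0,0],
    [0,0,0],
    [0,0,0],
  ],
)

```text
clock: 17.73
tool_pos: [0.65, 0.0407, 0.2435]
orientation: [2.19, 2.25, -0.002]
wrist_force: [0.7, 0.4, -2.3]
finger_gap: 0.0213
gripper_force: 71.5
```

Emit:
play_rows(
  travel=[
    [-0.3,0.9,0],
    [-0.3,0.9,0],
    [-0.3,0.9,0],
    [-0.3,0.9,0],
    [0,0,0],
  ],
  angular=[
    [0,0,0],
    [0,0,0],
    [0,0,0],
    [0,0,0],
    [0,0,0],
  ],
)

```text
clock: 18.35
tool_pos: [0.7406, 0.0129, 0.2423]
orientation: [2.191, 2.25, -0.003]
wrist_force: [0.5, -0.2, -1.6]
finger_gap: 0.0213
gripper_force: 71.3
```

```bash
python3 - <<'E'
from h import *
plan([.740,.0125,.1635],tool(91.6))
E
```

```text
from [0.7406 0.0129 0.2423] to [0.74   0.0125 0.1635] n 4
T [[-0.0, -0.01, 0.79], [-0.0, -0.01, 0.79], [-0.0, -0.01, 0.79], [-0.0, -0.01, 0.79]] 
A [[-0.0, 0.0, -0.0], [-0.0, 0.0, -0.0], [-0.0, 0.0, -0.0], [-0.0, 0.0, -0.0]]
```

Emit:
play_rows(
  travel=[
    [0,0,0.79],
    [0,0,0.79],
    [0,0,0.79],
    [0,0,0.78],
    [0,0,0],
    [0,-0.3,0],
    [0,-0.5,0],
    [0,-0.55,0],
    [0,-0.55,0],
    [0,-0.55,0],
  ],
  angular=[
    [0,0,0],
    [0,0,0],
    [0,0,0],
    [0,0,0],
    [0,0,0],
    [0,0,0],
    [0,0,0],
    [0,0,0],
    [0,0,0],
    [0,0,0],
  ],
)

```text
clock: 19.6
tool_pos: [0.6779, 0.0116, 0.1658]
orientation: [2.189, 2.25, -0.001]
wrist_force: [0.2, -0.8, -1.8]
finger_gap: 0.0211
gripper_force: 71.9
```

Emit:
play_rows(
  travel=[
    [0,-0.55,0],
    [0,-0.55,0],
    [0,-0.55,0],
    [0,-0.55,0],
    [0,-0.55,0],
    [0,-0.55,0],
    [0,-0.55,0],
    [0,-0.55,0],
    [0,-0.55,0],
    [0,0,0],
  ],
  angular=[
    [0,0,0],
    [0,0,0],
    [0,0,0],
    [0,0,0],
    [0,0,0],
    [0,0,0],
    [0,0,0],
    [0,0,0],
    [0,0,0],
    [0,0,0],
  ],
)

```text
clock: 20.85
tool_pos: [0.5544, 0.0083, 0.1658]
orientation: [2.189, 2.25, -0.001]
wrist_force: [-0.4, 0.3, -2.4]
finger_gap: 0.0212
gripper_force: 71.9
```

```bash
python3 - <<'E'
from h import *
p=env.state()["tool_pos"];print(p)
a=p+[.005,0,.085];T=tool(91.6);b=[.64,.20,.25];c=[.494,.3563,.25]
plan(a,T);plan(c,tool(170),p0=a,R0=T)
im=env.get_image("scene");cv2.imwrite("pics/s5.png",cv2.resize(im["frame"][100:350,200:600,::-1],(800,500)))
E
```

```text
[0.55439574 0.00827281 0.16583074]
from [0.5544 0.0083 0.1658] to [0.5594 0.0083 0.2508] n 4
T [[-0.0, 0.05, -0.85], [-0.0, 0.05, -0.85], [-0.0, 0.05, -0.85], [-0.0, 0.05, -0.85]] 
A [[0.0, 0.0, -0.0], [0.0, 0.0, -0.0], [0.0, 0.0, -0.0], [0.0, 0.0, -0.0]]
from [0.5594 0.0083 0.2508] to [0.494  0.3563 0.25  ] n 15
T [[0.93, -0.15, 0.0], [0.94, -0.06, 0.0], [0.94, 0.02, 0.0], [0.94, 0.11, 0.0], [0.92, 0.19, 0.0], [0.9, 0.28, 0.0], [0.87, 0.36, 0.0], [0.84, 0.44, 0.0], [0.79, 0.51, 0.0], [0.74, 0.58, 0.0]] 
A [[0.0, 0.0, -0.65], [0.0, 0.0, -0.65], [0.0, 0.0, -0.65], [0.0, 0.0, -0.65], [0.0, 0.0, -0.65], [0.0, 0.0, -0.65], [0.0, 0.0, -0.65], [0.0, 0.0, -0.65], [0.0, 0.0, -0.65], [0.0, 0.0, -0.65]]
T [[0.69, 0.65, 0.0], [0.63, 0.71, 0.0], [0.56, 0.76, 0.0], [0.49, 0.81, 0.0], [0.41, 0.85, 0.0]] 
A [[0.0, 0.0, -0.65], [0.0, 0.0, -0.65], [0.0, 0.0, -0.65], [0.0, 0.0, -0.65], [0.0, 0.0, -0.65]]
```

View pics/s5.png

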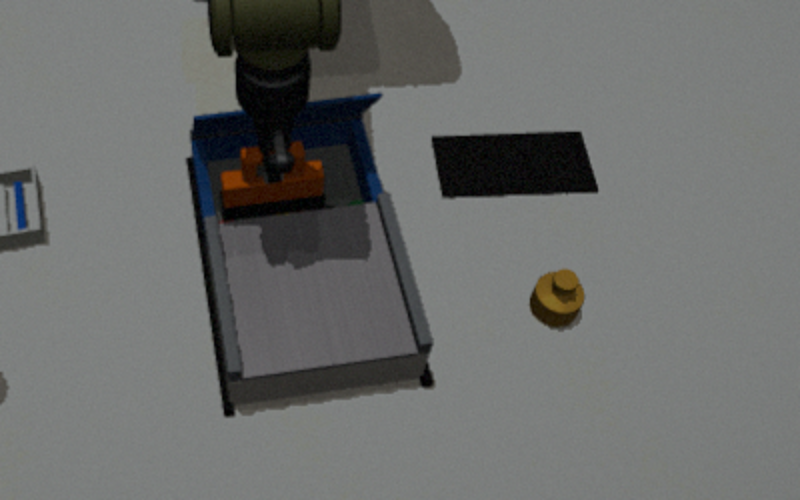

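Emit:
play_rows(
  travel=[
    [0,0.05,-0.85],
    [0,0.2,-0.85],
    [0,0.6,-0.85],
    [0,0.6,-0.85],
    [0,0.6,-0.6],
    [0,0,0],
  ],
  angular=[
    [0,0,0],
    [0,0,0],
    [0,0,0],
    [0,0,0],
    [0,0,0],
    [0,0,0],
  ],
)

```text
clock: 21.65
tool_pos: [0.6069, 0.0099, 0.2657]
orientation: [2.189, 2.249, -0.0]
wrist_force: [-1.1, 0.0, -2.6]
finger_gap: 0.0211
gripper_force: 72.0
```

```bash
python3 - <<'E'
from h import *
plan([.494,.3563,.20],tool(170))
im=env.get_image("top");cv2.imwrite("pics/t6.png",cv2.resize(im["frame"][80:280,200:440,::-1],(720,600)))
im=env.get_image("scene")
hsv=cv2.cvtColor(im["frame"],cv2.COLOR_RGB2HSV);P=cloud(im);x,y,z=P[...,0],P[...,1],P[...,2];H,S=hsv[...,0],hsv[...,1]
m=((S>150)&(x>.43)&(x<.77)&(abs(y-.037)<.1)&(z<.1)&~((H>100)&(H<128))).astype(np.uint8)
k,l,st,c=cv2.connectedComponentsWithStats(m)
for i in range(1,k):
    if st[i,4]>15: print(c[i].round(),st[i,4],np.median(P[l==i],axis=0).round(3),int(np.median(H[l==i])))
E
```

```text
from [0.6069 0.0099 0.2657] to [0.494  0.3563 0.2   ] n 15
T [[0.93, -0.28, 0.17], [0.95, -0.19, 0.17], [0.97, -0.1, 0.17], [0.97, -0.01, 0.17], [0.97, 0.07, 0.17], [0.96, 0.16, 0.17], [0.94, 0.25, 0.17], [0.91, 0.33, 0.17], [0.88, 0.42, 0.17], [0.84, 0.49, 0.17]] 
A [[0.0, 0.0, -0.65], [0.0, 0.0, -0.65], [0.0, 0.0, -0.65], [0.0, 0.0, -0.65], [0.0, 0.0, -0.65], [0.0, 0.0, -0.65], [0.0, 0.0, -0.65], [0.0, 0.0, -0.65], [0.0, 0.0, -0.65], [0.0, 0.0, -0.65]]
T [[0.79, 0.57, 0.17], [0.73, 0.64, 0.17], [0.67, 0.7, 0.17], [0.61, 0.76, 0.17], [0.53, 0.81, 0.17]] 
A [[0.0, 0.0, -0.65], [0.0, 0.0, -0.65], [0.0, 0.0, -0.65], [0.0, 0.0, -0.65], [0.0, 0.0, -0.65]]
[346. 203.] 73 [0.529 0.039 0.025] 24
```

View pics/t6.png

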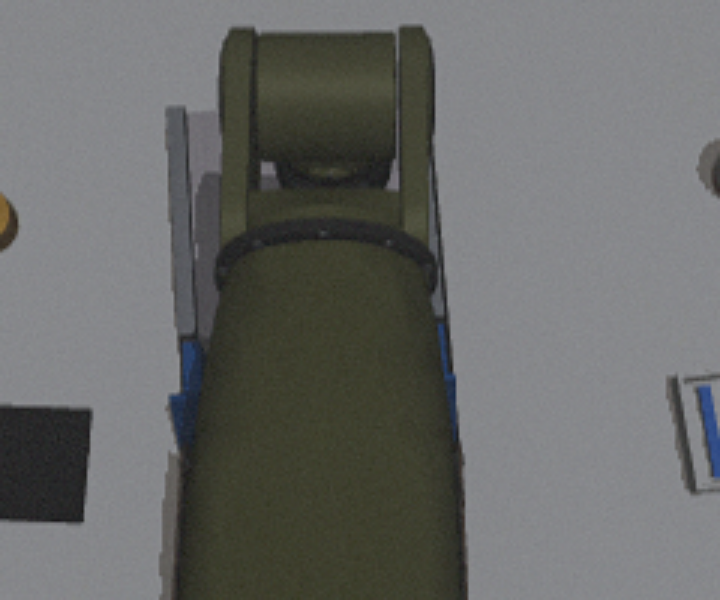

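Emit:
play_rows(
  travel=[
    [0.93,-0.28,0],
    [0.95,-0.19,0],
    [0.97,-0.1,0],
    [0.97,0,0],
    [0.97,0.07,0],
    [0.96,0.16,0],
    [0.94,0.25,0],
    [0.91,0.33,0],
    [0.88,0.42,0],
    [0.84,0.49,0],
  ],
  angular=[
    [0,0,-0.65],
    [0,0,-0.65],
    [0,0,-0.65],
    [0,0,-0.65],
    [0,0,-0.65],
    [0,0,-0.65],
    [0,0,-0.65],
    [0,0,-0.65],
    [0,0,-0.65],
    [0,0,-0.65],
  ],
)

```text
clock: 23.0
tool_pos: [0.5303, 0.2415, 0.2637]
orientation: [-0.978, -2.985, 0.004]
wrist_force: [0.4, -0.7, -2.1]
finger_gap: 0.0212
gripper_force: 71.9
```

Emit:
play_rows(
  travel=[
    [0.79,0.57,0.4],
    [0.73,0.64,0.5],
    [0.67,0.7,0.5],
    [0.6,0.76,0.5],
    [0.53,0.8,0.5],
    [0,0,0],
  ],
  angular=[
    [0,0,-0.65],
    [0,0,-0.65],
    [0,0,-0.65],
    [0,0,-0.65],
    [0,0,-0.65],
    [0,0,0],
  ],
)

```text
clock: 23.75
tool_pos: [0.4932, 0.3568, 0.2025]
orientation: [-0.283, -3.127, 0.006]
wrist_force: [0.3, -0.1, -1.7]
finger_gap: 0.0212
gripper_force: 71.9
```

```bash
python3 - <<'E'
from h import *
print(env.state()["tool_pos"],env.state()["clock"])
a=np.array([.494,.3563,.102]);plan(a,tool(170))
im=lid2("scene");cv2.imwrite("pics/s7.png",cv2.resize(im["frame"][100:300,250:570,::-1],(800,500),interpolation=cv2.INTER_CUBIC))
lid2("top")
E
```

```text
[0.4931756  0.35678507 0.20249043] 23.75
from [0.4932 0.3568 0.2025] to [0.494  0.3563 0.102 ] n 5
T [[-0.01, 0.0, 0.8], [-0.01, -0.0, 0.8], [-0.01, -0.0, 0.8], [-0.01, -0.0, 0.8], [-0.01, -0.0, 0.8]] 
A [[-0.01, -0.0, -0.01], [-0.01, -0.0, -0.01], [-0.01, -0.0, -0.01], [-0.01, -0.0, -0.01], [-0.01, -0.0, -0.01]]
scene -1 252 lid deg 59.3 max z 0.188 x at .064 0.433
scene 1 239 lid deg 59.4 max z 0.188 x at .064 0.43
top -1 248 lid deg 58.0 max z 0.189 x at .064 0.423
top 1 274 lid deg 57.9 max z 0.19 x at .064 0.42
```

View pics/s7.png

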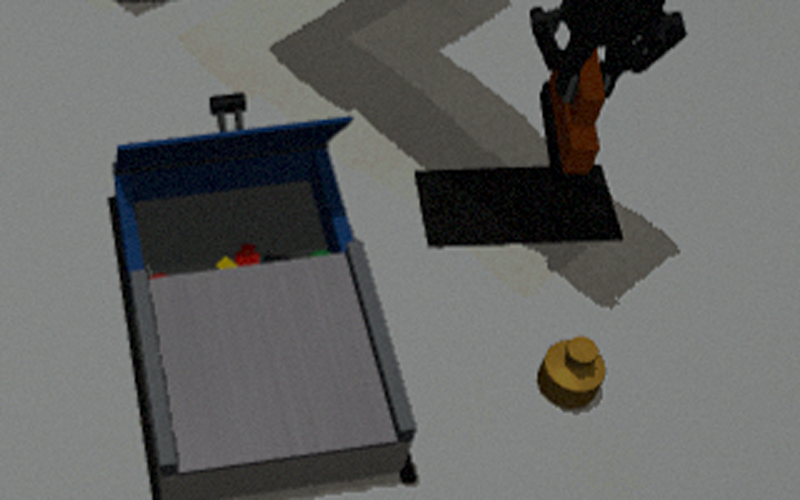

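Emit:
play_rows(
  travel=[
    [0,0,0.8],
    [0,0,0.9],
    [0,0,0.9],
    [0,0,0.9],
    [0,0,0.5],
    [0,0,0.1],
    [0,0,0],
  ],
  angular=[
    [-0.01,0,-0.01],
    [-0.01,0,-0.01],
    [-0.01,0,-0.01],
    [-0.01,0,-0.01],
    [0,0,0],
    [0,0,0],
    [0,0,0],
  ],
)

```text
clock: 24.72
tool_pos: [0.4949, 0.3563, 0.1025]
orientation: [0.278, 3.128, 0.006]
wrist_force: [-0.5, 0.3, -1.1]
finger_gap: 0.0208
gripper_force: 72.0
```

Emit:
play_rows(
  travel=[
    [0,0,0.04],
    [0,0,0.04],
    [0,0,0],
  ],
  angular=[
    [0,0,0],
    [0,0,0],
    [0,0,0],
  ],
)

```text
clock: 25.1
tool_pos: [0.4946, 0.3563, 0.0998]
orientation: [0.277, 3.129, 0.005]
wrist_force: [-0.4, 0.5, -1.1]
finger_gap: 0.0213
gripper_force: 72.0
```

Emit:
play_rows(
  travel=[
    [0,0,0.05],
    [0,0,0.04],
    [0,0,0],
  ],
  angular=[
    [0,0,0],
    [0,0,0],
    [0,0,0],
  ],
)

```text
clock: 25.48
tool_pos: [0.4945, 0.3563, 0.0974]
orientation: [0.277, 3.129, 0.005]
wrist_force: [-0.5, -0.7, -2.1]
finger_gap: 0.0215
gripper_force: 72.0
```

Emit:
play_rows(
  travel=[
    [0,0,0.03],
    [0,0,0.02],
    [0,0,0],
  ],
  angular=[
    [0,0,0],
    [0,0,0],
    [0,0,0],
  ],
)

```text
clock: 25.85
tool_pos: [0.4945, 0.3563, 0.0962]
orientation: [0.277, 3.129, 0.005]
wrist_force: [-0.2, -0.0, -1.0]
finger_gap: 0.0212
gripper_force: 72.0
```

Emit:
play_rows(
  travel=[
    [0,0,0.03],
    [0,0,0.01],
    [0,0,0],
  ],
  angular=[
    [0,0,0],
    [0,0,0],
    [0,0,0],
  ],
)

```text
clock: 26.22
tool_pos: [0.4946, 0.3563, 0.0952]
orientation: [0.277, 3.129, 0.005]
wrist_force: [-0.2, -0.2, -1.8]
finger_gap: 0.0209
gripper_force: 72.0
```

Emit:
play_rows(
  travel=[
    [0,0,0.03],
    [0,0,0],
  ],
  angular=[
    [0,0,0],
    [0,0,0],
  ],
)

```text
clock: 26.48
tool_pos: [0.4946, 0.3564, 0.0948]
orientation: [0.277, 3.128, 0.006]
wrist_force: [-1.4, -0.3, 4.3]
finger_gap: 0.021
gripper_force: 72.6
```

Contact (force went from −1.8 to +4.3 N). Release gently and retreat.

Emit:
play_rows(
  travel=[
    [0,0,0],
    [0,0,0],
    [0,0,0],
    [0,0,-0.3],
    [0,0,-0.6],
    [0,0,-0.9],
    [0,0,-0.9],
    [0,0,-0.9],
    [0,0,-0.9],
    [0,0,0],
  ],
  angular=[
    [0,0,0],
    [0,0,0],
    [0,0,0],
    [0,0,0],
    [0,0,0],
    [0,0,0],
    [0,0,0],
    [0,0,0],
    [0,0,0],
    [0,0,0],
  ],
  hand=60,
)

```text
clock: 27.72
tool_pos: [0.495, 0.3563, 0.2096]
orientation: [0.277, 3.125, 0.009]
wrist_force: [0.8, -0.0, -0.7]
finger_gap: 0.06
gripper_force: 0.0
```

```bash
python3 - <<'E'
from h import *
im=lid2("scene");cv2.imwrite("pics/s8.png",cv2.resize(im["frame"][90:310,170:522,::-1],(800,500),interpolation=cv2.INTER_CUBIC))
im=env.get_image("wrist");P=cloud(im);x,y,z=P[...,0],P[...,1],P[...,2]
hsv=cv2.cvtColor(im["frame"],cv2.COLOR_RGB2HSV)
q=P[(im["depth"]>0)&(hsv[...,0]<20)&(hsv[...,1]>120)&(z>.095)&(z<.12)&(y>.3)&(y<.42)]
print(cv2.minAreaRect((q[:,:2]*1000).astype(np.float32)),np.percentile(q[:,2],[5,50,95]))
t=env.get_image("top");np.savez("top1.npz",**t)
E
```

```text
scene -1 251 lid deg 59.4 max z 0.187 x at .064 0.434
scene 1 233 lid deg 59.5 max z 0.188 x at .064 0.43
((492.9287109375, 358.8941650390625), (22.044084548950195, 69.0889663696289), 79.03213500976562) [0.10186155 0.10483523 0.10606728]
```

View pics/s8.png

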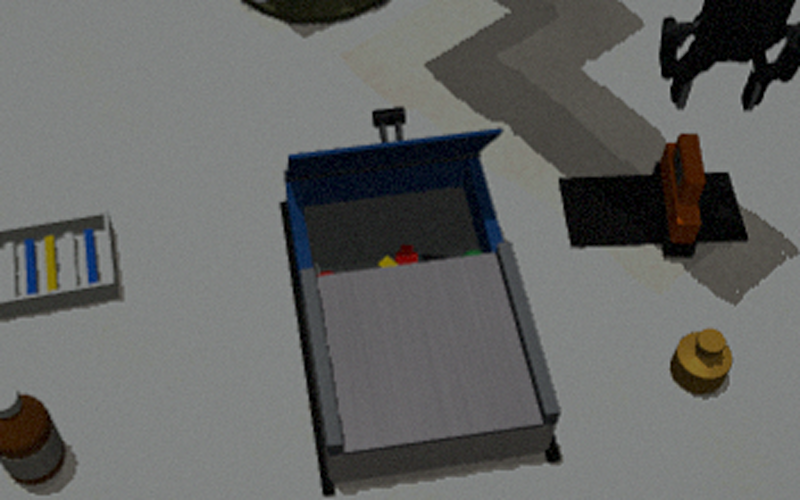

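```bash
python3 -c "
from workcell import env
print(env.job_done())"
```

```text
the job is handed in; nothing more can be done
None
```

I've handed the job in at about 28 s: the lid measures about 58–59° and stays there, the plate is clear, and the sweeper is upright in its original spot on the mat; five of the six pieces show in the bin, and the blue bar was swept off the plate but is hidden behind its end face.

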